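# Change the cartridges of a seasoning unit

## Robot

A 7-joint arm with a two-finger parallel gripper is mounted at the origin on the work surface. World frame = base frame: x ahead of the robot, y to its left, z up, the work surface at z = 0. Lengths are in mm, angles in rad, forces in N, time in s.
With the tool pointing down it reaches from about 400 to 900 mm from the base axis. Payload 5.6 kg.
Tool frame: the origin (TCP) lies midway between the tips of the shut fingers; the grasp point (between the pads) lies 19 mm behind it; z points along the fingers, y is the line along which they close (so a half turn about z gives the same grasp; the last joint's range is limited). The gripper opens to 92 mm and grips with 3 to 60 N. Pads are 20 mm wide; open, the fingers measure 128 mm over their backs; the gripper's body (75 mm by 189 mm) begins 69 mm behind the grasp point.
Start: joints at [-1.174, 0.468, -0.012, 1.603, 0.006, 1.071, -0.056], TCP at [276.783, 588.133, 214.592] pointing down, gripper open.
Joint ranges: [-2.53, 2.53], [-0.31, 2.02], [-1.57, 1.55], [0.28, 2.44], [-1.29, 4.43], [0.15, 1.84], [-2.92, 2.92]. Speed limits (rad/s): [2.57, 2.57, 3.14, 3.14, 3.14, 3.14, 3.14].

## Interface

Orientations are given as a rotation vector (axis times angle).
In Python, from cell import robot, grip, kin, viewer gives the robot as it stands. Calls block until the motion is done:
- robot.movep(position, orientation): joint-space move of the TCP to a pose.
- robot.servo_line(position, feed=150, rotation=None): straight line of the TCP; rotation=None keeps the orientation; feed is the mean speed in mm/s.
- robot.goto_joints(angles): joint-space move.
- grip(opening, newtons=None): opening from 0.0 (shut) to 1.0 (fully open); newtons is the grip in N (None keeps the last); returns when the fingers have stopped.
- robot.hold(seconds).
- kin.ik(position, orientation): joint angles nearest the present ones, or None.
- robot.observe(): the state.
- viewer.read_camera(name): name is "scene" or "top" or "wrist"; returns the picture (420x560x3 uint8, red, green, blue); there is no depth.
- viewer.camera_info(name): a dict with "camera_matrix" (3x3 intrinsics, pixels), "k1" (the pictures are not rectified: a ray, as slopes to the right and down, at radius r is drawn at 1 + k1 r^2 times it, then the intrinsics apply), "R" (3x3) and "t" (3): a world point X has camera coordinates R X + t. Camera axes: x right, y down, z forward; pixel columns grow to the right and rows downward; lengths in mm; the calibration is good to about 2 mm. A picture is of the moment at which its call begins: read the wrist's pose just before it. camera_info takes no time and is no camera call; for the wrist camera it gives the pose at the moment of the call.
A pose or a line that the arm cannot do raises robot.IKError and nothing moves.
- robot.job_done(): hands the job in; it is judged then, once.
Trained networks look in the newest picture that a camera, given by its name, has taken for a name from the list of things; names that differ only in an ending like _2 or _b are one class to them, and where a whole thing is asked for, a point or a joint stands for the part that bears it (a point fixed in the world has none). Each returns a list of dicts, best first, with "confidence" (0 to 1); they miss things now and then, are a little off and sometimes report something else, mostly with a low value. They report only what shows in the picture. A call takes as long as a camera call. They do not tell look-alikes from the thing itself.
- viewer.silhouettes(name, camera): "mask" (420x560 bool, what is visible of it).
- viewer.pinpoint(name, camera): "at" ([x, y, z] in mm, in the coordinates of the camera as it stood for that picture, good to about 4 mm: a listed point, or the origin of a listed thing).
The state is a dict: "t": time; "joints": joint angles; "joint_velocities": joint speeds; "joint_torque": joint torques, N m; "tcp_pos": TCP position; "tcp_rot": TCP orientation; "contact_force": force on the tool from outside, world axes, zero at the start; "wrist_torque": the same for the moment, N m; "grip_width": opening from 0.0 (shut) to 1.0 (fully open); "grip_force": force on a finger pad.
Only numpy, scipy, OpenCV 4.12 (cv2) and the standard library are available. Lean on these libraries where they do the work, as an engineer would, in place of code of your own. Each camera call takes 0.05 s, during which the arm holds its last target. There are 200 camera calls.

## Task

At the delicatessen counter, first press the red stop key of the seasoning unit gently until it registers. Then take both spent grey cartridges off the unit and stand them upright in the grey return crate, and put each full coloured cartridge on a drive of its own, turned until its teeth mesh and pushed fully home on the deck. When all are on, press the green start key the same way and let go; leave the other things on the counter where they are.

Things in the scene. Friction and masses are not known exactly. Their poses are not given: they have to be found in the camera images.
- pepper: full black cartridge, white bar, 0.35 kg. All cartridges: round body 80 mm wide, 66 mm tall, topped by a grip bar 56 mm long (along x), 20 wide, 38 tall (104 mm in all). Origin: centre of underside, z up. Underside: socket 40 mm deep, 28 mm round hole between six inner teeth; the six slots between these lie at 0, 60, 120.. deg from x (bar along slots)
- paprika: full dark red (black bar) seasoning cartridge, 0.35 kg, shaped as pepper. Three or all four of the full ones are present
- herbs: full green (white bar) seasoning cartridge, 0.35 kg, shaped as pepper. Three or all four of the full ones are present
- mustard: full mustard yellow (black bar) seasoning cartridge, 0.35 kg, shaped as pepper. Three or all four of the full ones are present
- spent1: spent cartridge, pale grey with a blue bar, 0.2 kg, shaped as pepper. It starts seated on drive1
- spent2: spent cartridge, pale grey with a blue bar, 0.2 kg, shaped as pepper. It starts seated on drive3
- drive1: leftmost (+y) upright toothed drive of the unit. Origin: on its axis at deck level, 60 mm above the counter, z up. Six orange splines 22 mm tall, 5 mm thick, out to 20 mm from the axis, at 0, 60, 120.. degrees from its x; white pilot pin in the middle, 25 mm wide, 36 mm tall, tapered tip. Braked: 0.35 N m holds it, so turn the cartridge to suit
- drive2: second from left upright toothed drive of the unit. Origin: on its axis at deck level, 60 mm above the counter, z up. Six orange splines 22 mm tall, 5 mm thick, out to 20 mm from the axis, at 0, 60, 120.. degrees from its x; white pilot pin in the middle, 25 mm wide, 36 mm tall, tapered tip. Braked: 0.35 N m holds it, so turn the cartridge to suit
- drive3: third from left upright toothed drive of the unit. Origin: on its axis at deck level, 60 mm above the counter, z up. Six orange splines 22 mm tall, 5 mm thick, out to 20 mm from the axis, at 0, 60, 120.. degrees from its x; white pilot pin in the middle, 25 mm wide, 36 mm tall, tapered tip. Braked: 0.35 N m holds it, so turn the cartridge to suit
- drive4: rightmost (-y) upright toothed drive of the unit. Origin: on its axis at deck level, 60 mm above the counter, z up. Six orange splines 22 mm tall, 5 mm thick, out to 20 mm from the axis, at 0, 60, 120.. degrees from its x; white pilot pin in the middle, 25 mm wide, 36 mm tall, tapered tip. Braked: 0.35 N m holds it, so turn the cartridge to suit
- unit: steel seasoning unit, fixed, 140 x 410 x 60 mm; origin under its centre, y along the row of drives (95 mm apart). Cartridge and drive mesh when their x axes agree modulo 60 degrees, within about 6 degrees; unmeshed, the cartridge stands 22 mm proud; fully home its underside rests on the deck and its origin meets the drive's
- crate: grey open return crate, fixed, 220 mm along its x, 150 mm along y, 55 mm tall, wall and floor 5 mm; origin under its centre. Two cartridges stand in it side by side along x, for instance 52 mm either side of the centre
- panel: white operator panel with a black face, fixed, 140 x 110 x 24 mm; origin under its centre
- start_top (a point): middle of the top of the green membrane start key on the panel's -x half, 44 mm square, flat, facing up, 27.5 mm above the counter
- start_key (a joint): travel of the start key in m: 0 free, 0.0012 fully down at 6 N; it registers above 0.0008 (4 N) held for 0.15 s, springs back, and is damaged above 40 N
- stop_top (a point): middle of the top of the red membrane stop key on the panel's +x half, 44 mm square, flat, facing up, 27.5 mm above the counter
- stop_key (a joint): travel of the stop key in m: 0 free, 0.0012 fully down at 6 N; it registers above 0.0008 (4 N) held for 0.15 s, springs back, and is damaged above 40 N
- shaker: bystander, amber jar 44 mm wide, 100 mm tall; leave alone
- ramekin: bystander, small white cup; leave alone
- sanitiser: bystander, blue bottle, 170 mm; leave alone
- tin: bystander, red tin; leave alone
- brush: bystander, brush lying down; leave alone
- mug: bystander, blue mug; leave alone
Things that resemble listed ones, but are neither listed nor needed, are in the scene too. There is more than one size of the herbs; the job needs the smallest.

How it is judged (in metres and radians):
On the way, in this order (a step that is already met when the one before it is completed fails the run):
1. the stop key is pressed (value of joint stop_key above 0.0008 m), for 0.15 s.
2. spent cartridges stand in the crate and every full cartridge is meshed and fully home on a drive (((horizontal distance between pepper and drive1 below 0.006 m and z of pepper in the frame of drive1 below 0.0035 m and angle between pepper's own z axis and vertical below 0.08 rad) or (horizontal distance between pepper and drive2 below 0.006 m and z of pepper in the frame of drive2 below 0.0035 m and angle between pepper's own z axis and vertical below 0.08 rad) or (horizontal distance between pepper and drive3 below 0.006 m and z of pepper in the frame of drive3 below 0.0035 m and angle between pepper's own z axis and vertical below 0.08 rad) or (horizontal distance between pepper and drive4 below 0.006 m and z of pepper in the frame of drive4 below 0.0035 m and angle between pepper's own z axis and vertical below 0.08 rad)) and ((horizontal distance between paprika and drive1 below 0.006 m and z of paprika in the frame of drive1 below 0.0035 m and angle between paprika's own z axis and vertical below 0.08 rad) or (horizontal distance between paprika and drive2 below 0.006 m and z of paprika in the frame of drive2 below 0.0035 m and angle between paprika's own z axis and vertical below 0.08 rad) or (horizontal distance between paprika and drive3 below 0.006 m and z of paprika in the frame of drive3 below 0.0035 m and angle between paprika's own z axis and vertical below 0.08 rad) or (horizontal distance between paprika and drive4 below 0.006 m and z of paprika in the frame of drive4 below 0.0035 m and angle between paprika's own z axis and vertical below 0.08 rad)) and ((horizontal distance between herbs and drive1 below 0.006 m and z of herbs in the frame of drive1 below 0.0035 m and angle between herbs's own z axis and vertical below 0.08 rad) or (horizontal distance between herbs and drive2 below 0.006 m and z of herbs in the frame of drive2 below 0.0035 m and angle between herbs's own z axis and vertical below 0.08 rad) or (horizontal distance between herbs and drive3 below 0.006 m and z of herbs in the frame of drive3 below 0.0035 m and angle between herbs's own z axis and vertical below 0.08 rad) or (horizontal distance between herbs and drive4 below 0.006 m and z of herbs in the frame of drive4 below 0.0035 m and angle between herbs's own z axis and vertical below 0.08 rad)) and ((horizontal distance between mustard and drive1 below 0.006 m and z of mustard in the frame of drive1 below 0.0035 m and angle between mustard's own z axis and vertical below 0.08 rad) or (horizontal distance between mustard and drive2 below 0.006 m and z of mustard in the frame of drive2 below 0.0035 m and angle between mustard's own z axis and vertical below 0.08 rad) or (horizontal distance between mustard and drive3 below 0.006 m and z of mustard in the frame of drive3 below 0.0035 m and angle between mustard's own z axis and vertical below 0.08 rad) or (horizontal distance between mustard and drive4 below 0.006 m and z of mustard in the frame of drive4 below 0.0035 m and angle between mustard's own z axis and vertical below 0.08 rad)) and x of spent1 in the frame of crate between -0.072 and 0.072 m and y of spent1 in the frame of crate between -0.038 and 0.038 m and z of each of spent1, spent2 in the frame of crate below 0.02 m and angle between each of spent1, spent2's own z axis and vertical below 0.15 rad and x of spent2 in the frame of crate between -0.072 and 0.072 m and y of spent2 in the frame of crate between -0.038 and 0.038 m), for 0.2 s.
3. the start key is pressed with all cartridges in place (all of step 2 and value of joint start_key above 0.0008 m), for 0.15 s.
At the end, for the whole second after the job is handed in: The stop key was pressed first; every full cartridge is on a drive, within 6 mm of its axis, underside within 3.5 mm of the deck, upright; every spent cartridge stands upright on the floor of the crate; the start key has been pressed (over 0.8 mm, 4 N) after all that and is released; all at rest (all of step 2 and value of joint each of start_key, stop_key below 0.0004 m and linear speed of each of pepper, paprika, herbs, mustard, spent1, spent2 below 0.02 m/s); the robot touches nothing.
It fails at once if a key is pressed with more than 40 N (contact force between any of start_key, stop_key and anything else above 40 N).
It fails at once if a bystander is moved more than 60 mm (distance of any of shaker, ramekin, sanitiser, tin, brush, mug from where it was at the start of the episode above 0.06 m).
Of pepper, paprika, herbs, mustard only 3 to 4 are there at a start; the rules pass over those that are not, and their reading is None.
At some moment in a run one of pepper, paprika, herbs, mustard may be knocked a few centimetres aside while the robot is not near it.
It also fails if it takes over 210 s, if anything falls off the work surface, if the arm or the gripper's body presses on something with over 40 N, if the wrist force passes 120 N, or if a joint passes its speed limit or range.

## Working session

There is one attempt and no reset: what is moved stays moved. The work goes in short steps, each a Python script; the robot and the scene stay as the last script left them, time stands still between calls to the robot, and variables do not carry over. Pictures are saved under pics/ and viewed, at most 14 in all, crops included, and the job is handed in when it is done.

```bash
mkdir -p pics; ls; cat > h.py <<'E'
import numpy as np, cv2
from cell import robot, grip, kin, viewer
def info(c):
    i=viewer.camera_info(c); return {k:np.array(v,float) for k,v in i.items() if k in("camera_matrix","k1","R","t")}
def toworld(at,i): return i["R"].T@(np.array(at)-i["t"])
def proj(X,i):
    p=i["R"]@np.array(X,float)+i["t"]; s=p[:2]/p[2]; s=s*(1+i["k1"]*(s@s)); K=i["camera_matrix"]; return K[:2,:2]@s+K[:2,2]
def ray(uv,i,z):
    K=i["camera_matrix"]; d=np.linalg.solve(K[:2,:2],np.array(uv,float)-K[:2,2]); s=d.copy()
    for _ in range(20): s=d/(1+i["k1"]*(s@s))
    o=-i["R"].T@i["t"]; v=i["R"].T@np.array([s[0],s[1],1]); return o+v*(z-o[2])/v[2]
def shot(c,f=None):
    i=info(c); im=viewer.read_camera(c)
    if f: cv2.imwrite("pics/"+f,im[:,:,::-1])
    return im,i
E
python3 - <<'E'
from h import *
for c in("scene","top"):
    im,i=shot(c,c+"0.png"); print(c,(-i["R"].T@i["t"]).round(),i["camera_matrix"][0,0])
    for n in "pepper paprika herbs mustard spent1 drive1 unit crate panel start_top stop_top shaker ramekin sanitiser tin brush mug".split():
        print(n,[(toworld(d["at"],i).round().tolist(),round(d["confidence"],2)) for d in viewer.pinpoint(n,c)])
s=robot.observe();print(s)
E
```

```text
pics
scene [1153. -626.  856.] 469.8937205981863
pepper [([423.0, 178.0, 3.0], 0.86)]
paprika [([431.0, -82.0, -2.0], 0.84)]
herbs [([424.0, -204.0, 3.0], 0.93), ([280.0, -417.0, -2.0], 0.79), ([611.0, 165.0, 60.0], 0.5)]
mustard [([423.0, -204.0, -1.0], 0.25)]
spent1 [([613.0, 166.0, 57.0], 0.9), ([620.0, -20.0, 61.0], 0.75)]
drive1 [([623.0, -121.0, 63.0], 0.53), ([613.0, 72.0, 61.0], 0.52)]
unit [([617.0, 28.0, -2.0], 0.68), ([472.0, 370.0, 1.0], 0.44)]
crate [([474.0, 372.0, 3.0], 0.94), ([651.0, -299.0, -0.0], 0.32)]
panel [([451.0, -403.0, 2.0], 0.81)]
start_top [([417.0, -393.0, 29.0], 0.71), ([784.0, -58.0, -3.0], 0.4)]
stop_top [([486.0, -402.0, 30.0], 0.84), ([784.0, -60.0, -0.0], 0.7)]
shaker [([651.0, 304.0, -6.0], 0.7), ([752.0, 246.0, 0.0], 0.43)]
ramekin [([651.0, -300.0, 1.0], 0.92)]
sanitiser [([751.0, 250.0, -1.0], 0.76)]
tin [([774.0, 79.0, -4.0], 0.97), ([622.0, -24.0, 59.0], 0.68)]
brush [([784.0, -62.0, 2.0], 0.89), ([489.0, -404.0, 29.0], 0.2)]
mug [([754.0, -255.0, -3.0], 0.91)]
top [ 287.    5. 1532.] 446.163952464217
pepper [([758.0, 248.0, -3.0], 0.65), ([4
[... 1045 characters left out ...]
 array([-1.17396   ,  0.46752682, -0.01157676,  1.60269457,  0.0060184 ,
        1.07140724, -0.05631362]), 'joint_velocities': array([ 0.00063213,  0.00038784, -0.000685  , -0.00306242, -0.00241934,
        0.00107671, -0.00040336]), 'joint_torque': array([ 1.35885534e-04, -5.20406628e+01, -1.24466626e-02, -2.44051552e+01,
       -5.66746504e-02,  1.13735555e-02,  1.99066449e-05]), 'tcp_pos': array([276.82428735, 588.11238299, 214.57719416]), 'tcp_rot': array([ 6.85472112e-01,  3.06583177e+00, -1.93710482e-05]), 'contact_force': array([ 1.04128023, -0.41412673,  0.22301073]), 'wrist_torque': array([ 0.03716477,  0.03823215, -0.02150426]), 'grip_force': 0.0, 'grip_width': 0.9989661458217061}
```

View pics/scene0.png

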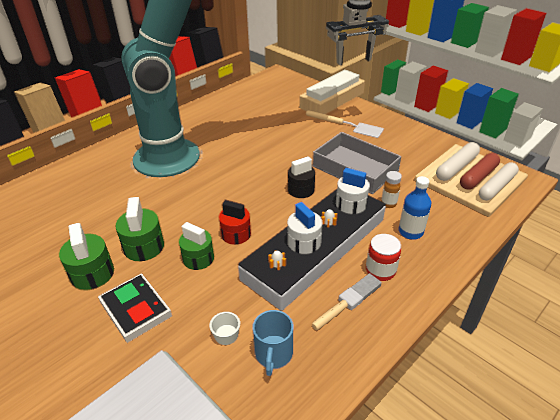

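View pics/top0.png

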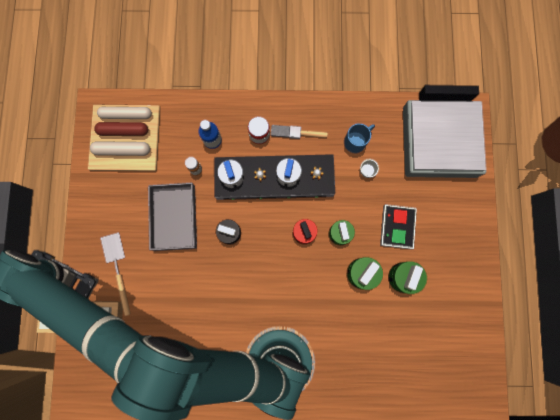

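The scene view shows pepper (301,178), paprika (235,222), the small herbs (197,246), spent ones (352,192) and (304,230), and the panel (135,305). Mustard is absent, and the two larger herbs are decoys. I'll press stop first, then look closely with the wrist camera.

```bash
cat >> h.py <<'E'
from scipy.spatial.transform import Rotation as Ro
def rv(yaw): return (Ro.from_euler('z',yaw)*Ro.from_euler('x',np.pi)).as_rotvec()
def wrap(a,m): return (a+m/2)%m-m/2
def best(p,yaw):
    c=[]
    for k in(-1,0,1):
        q=kin.ik(list(p),rv(yaw+k*np.pi))
        if q is not None: c.append((abs(q[6]),yaw+k*np.pi))
    return min(c)[1]
def rvn(yaw): return rv(yaw)
def go(p,yaw,z=300): robot.movep([p[0],p[1],z],rv(yaw))
def fz(): return float(robot.observe()["contact_force"][2])
def press(p):
    yaw=best((p[0],p[1],80),0); go(p,yaw,200); grip(0.0); robot.servo_line([p[0],p[1],45],120)
    robot.hold(.3); f0=fz(); z=34.
    robot.servo_line([p[0],p[1],z],40)
    while z>22:
        z-=.4; robot.servo_line([p[0],p[1],z],8); f=fz()-f0
        if f>7: break
    robot.hold(.4); print("key z",z,"f",f,fz()-f0,robot.observe()["tcp_pos"])
    robot.servo_line([p[0],p[1],200],120)
E
python3 - <<'E'
from h import *
press((486,-404))
go((618,25),best((618,25,300),np.pi/2),380); robot.hold(.3)
im,i=shot("wrist","w1.png"); print(robot.observe()["t"],(-i["R"].T@i["t"]).round(),i["R"].round(2),robot.observe()["joints"])
for n in("drive1","spent1"): print(n,[(toworld(d["at"],i).round(1).tolist(),round(d["confidence"],2)) for d in viewer.pinpoint(n,"wrist")])
E
```

```text
key z 26.00000000000003 f 9.187678799806935 8.767381523021704 [ 486.06867697 -404.01071854   26.74324943]
17.9583 [617. 110. 550.] [[ 1.   -0.   -0.  ]
 [-0.   -0.95  0.3 ]
 [-0.   -0.3  -0.95]] [-0.51276238  0.31653179  0.55684361  1.49764812 -0.16834285  1.37569343
  0.05368384]
drive1 [([611.6, 72.5, 62.0], 0.67), ([620.8, -112.1, 57.8], 0.45)]
spent1 [([617.7, -24.4, 59.7], 0.62), ([609.8, 166.5, 59.3], 0.56), ([432.4, -78.8, -3.2], 0.53)]
```

View pics/w1.png

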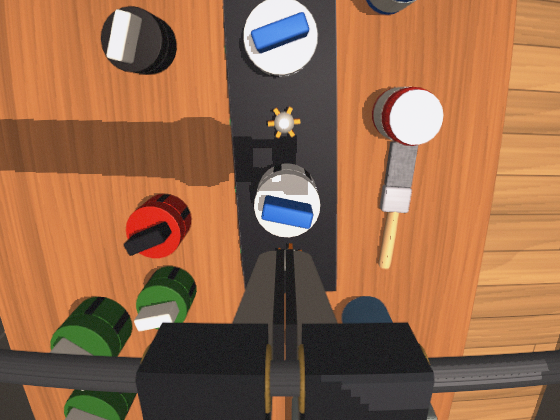

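The wrist view shows the spent bars at (280,33) and (287,212), a drive at (284,123), and image up as world +y. The stop press reached about 9 N. Next I'll measure each drive and bar with the camera directly above it.

```bash
cat >> h.py <<'E'
def over(xy,yaw=np.pi/2,z=300):   # camera straight above xy
    d=85*np.array([np.cos(yaw),np.sin(yaw)]); go(np.array(xy)-d,best((xy[0]-d[0],xy[1]-d[1],z),yaw) if 0 else yaw,z); robot.hold(.25)
def rectify(xy,z,im,i,half=60,s=4):   # orthophoto at plane z, s px/mm, x right y up
    n=2*half*s; g=np.linspace(-half,half,n); P=np.float32([proj((xy[0]+a,xy[1]+b,z),i) for a in(-half,half) for b in(half,-half)])
    H=cv2.getPerspectiveTransform(np.float32([[0,0],[0,n],[n,0],[n,n]]),P)
    return cv2.warpPerspective(im,H,(n,n),flags=cv2.WARP_INVERSE_MAP|cv2.INTER_LINEAR)
MASK={'white':lambda h,s,v:(s<60)&(v>140),'blue':lambda h,s,v:(h>100)&(h<125)&(s>110)&(v>60),'black':lambda h,s,v:(v<75),'orange':lambda h,s,v:(h>8)&(h<25)&(s>140)&(v>90)}
def bar(xy,col,zb=0,f=None,tries=2,half=42):
    over(xy,z=300 if zb<1 else 330); im,i=shot("wrist"); r=rectify(xy,zb+104,im,i,half)
    if f: cv2.imwrite("pics/"+f,r[:,:,::-1])
    h=cv2.cvtColor(r,cv2.COLOR_RGB2HSV).astype(int); m=MASK[col](h[...,0],h[...,1],h[...,2]).astype(np.uint8)
    m=cv2.morphologyEx(m,cv2.MORPH_OPEN,np.ones((9,9)));n,l,st,c=cv2.connectedComponentsWithStats(m)
    k=max(range(1,n),key=lambda k:st[k,4]); (cx,cy),_,_=q=cv2.minAreaRect(cv2.findContours((l==k).astype(np.uint8),0,2)[0][0])
    b=cv2.boxPoints(q); e=max((b[1]-b[0],b[2]-b[1]),key=np.linalg.norm); ang=wrap(np.arctan2(-e[1],e[0]),np.pi)
    p=np.array(xy)+np.array([cx/4-half,half-cy/4]); print("bar",p.round(1),"deg",round(np.degrees(ang),1),"size",np.round(np.array(q[1])/4,1))
    if tries and np.linalg.norm(p-xy)>15: return bar(p,col,zb,f,tries-1,half)
    return p,ang
def drive(xy,f=None):
    over(xy,z=330); im,i=shot("wrist"); r=rectify(xy,82,im,i,35)
    if f: cv2.imwrite("pics/"+f,r[:,:,::-1])
    h=cv2.cvtColor(r,cv2.COLOR_RGB2HSV).astype(int); m=MASK['orange'](h[...,0],h[...,1],h[...,2])
    y,x=np.nonzero(m); P=np.c_[x/4-35,35-y/4]; c=np.array(cv2.minEnclosingCircle(P.astype(np.float32))[0])
    c=P.mean(0)*.5+c*.5; d=P-c; R=np.hypot(*d.T); w=(R>14)&(R<22); a=np.angle(np.exp(6j*np.arctan2(d[w,1],d[w,0])).mean())/6
    print("drive",(xy+c).round(1),"deg",np.degrees(a).round(1),"n",w.sum(),abs(np.exp(6j*np.arctan2(d[w,1],d[w,0])).mean()).round(2),R.max().round(1)); return xy+c,a
E
python3 - <<'E'
from h import *
drive(np.array([617,72]),"d2.png"); drive(np.array([625,-117]),"d4.png")
bar(np.array([621,-22]),'blue',60,"s2.png"); bar(np.array([613,167]),'blue',60,"s1.png")
a=[cv2.resize(cv2.imread(f"pics/{n}.png"),(280,280)) for n in("d2","d4","s2","s1")]
cv2.imwrite("pics/m1.png",np.vstack([np.hstack(a[:2]),np.hstack(a[2:])]));print(robot.observe()["t"])
E
```

```text
drive [615.2  73.2] deg 4.8 n 3235 0.84 20.7
drive [ 622.5 -116.5] deg 24.8 n 3321 0.85 20.8
bar [619.3 -21.3] deg -12.0 size [54.9 19.4]
bar [612.1 168.5] deg 19.6 size [19.4 55. ]
21.65
```

View pics/m1.png

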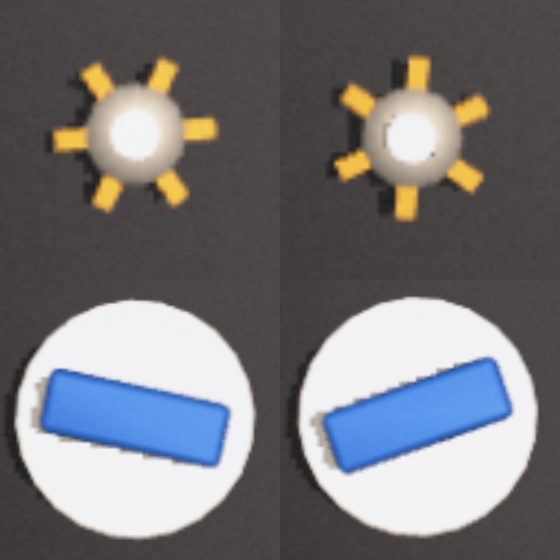

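The overhead crops show clean rectangular bars and six-spline drives. They lie on a straight row 95 mm apart, so the measurement is good. Now to move the spent cartridges to the crate.

```bash
cat >> h.py <<'E'
def pick(p,ang,zb):
    z=zb+71; yaw=best((p[0],p[1],z),ang); go(p,yaw,zb+150); grip(.55); robot.servo_line([p[0],p[1],z],120); robot.hold(.2)
    f0=robot.observe()["contact_force"]; grip(0.0,35); s=robot.observe(); print("gripped w",round(s["grip_width"],3),"dF",(s["contact_force"]-f0).round(1),"dp",(s["tcp_pos"]-[p[0],p[1],z]).round(2))
    robot.servo_line([p[0],p[1],z+50],60); robot.servo_line([p[0],p[1],300],200); print("lifted w",round(robot.observe()["grip_width"],3)); return yaw
E
python3 - <<'E'
from h import *
C=np.array([478,369.5])
for p,a,dx in(((612.1,168.5),.342,52),((619.3,-21.3),-.2094,-52)):
    y=pick(p,a,60); t=C+[dx,0]; y2=best((t[0],t[1],90),0.)
    go(t,y2,300); robot.servo_line([t[0],t[1],110],150); robot.servo_line([t[0],t[1],77.5],40)
    print("fz",fz()); grip(.5); robot.servo_line([t[0],t[1],250],200)
over(C,z=400); shot("wrist","crate.png"); im,i=shot("wrist")
print([(toworld(d["at"],i).round(1).tolist(),round(d["confidence"],2)) for n in("spent1","crate") for d in viewer.pinpoint(n,"wrist")],robot.observe()["t"])
E
```

```text
gripped w 0.215 dF [-1.1 -1.2  0.6] dp [-0.04 -0.1  -0.1 ]
lifted w 0.213
fz -1.2386230437455406
gripped w 0.219 dF [ 0.3 -0.2 -0.9] dp [-0.01 -0.07  0.  ]
lifted w 0.213
fz -2.033044607360787
[([528.3, 368.0, 4.3], 0.8), ([426.0, 368.3, 3.3], 0.57), ([475.1, 369.9, 4.2], 0.61)] 45.4
```

View pics/crate.png

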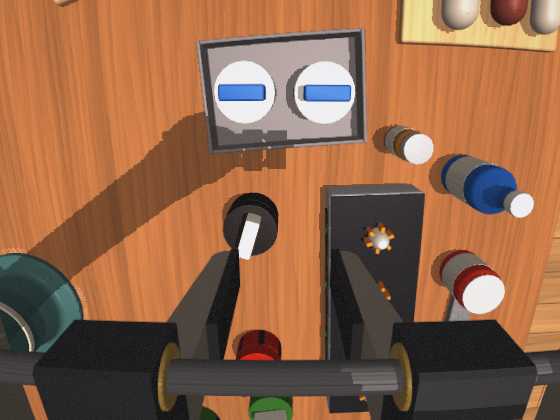

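Both spent cartridges stand upright in the crate, at pixels (244,92) and (325,93). Now the pepper goes to drive2, with force feedback.

```bash
cat >> h.py <<'E'
D={1:((612.0,168.4),19.6),2:((615.5,73.3),4.8),3:((619.1,-21.6),-12.),4:((622.5,-116.5),24.8)}
def insert(n,ang,yaw):
    """carried bar at tool yaw; its angle in the world = yaw (mod 180)"""
    (x,y),a=D[n]; a=np.radians(a); c=[]
    for k in range(-3,4):
        w=a+k*np.pi/3; q=kin.ik([x,y,131],rv(w)); 
        if q is not None: c.append((abs(q[6]),w))
    w=min(c)[1]; go((x,y),w,300); robot.servo_line([x,y,176],150); robot.hold(.2); f0=fz(); z=170.; robot.servo_line([x,y,z],60)
    dw=0
    while z>130:
        z-=1.; robot.servo_line([x,y,z],30,rv(w+dw)); f=fz()-f0
        if f>12:
            print("contact z",z,"f",round(f,1),"F",robot.observe()["contact_force"].round(1),robot.observe()["wrist_torque"].round(2))
            if z<=133: break
            ok=False
            for d in np.radians([0,3,-3,6,-6,9,-9,12,-12]):
                robot.servo_line([x,y,z],30,rv(w+d)); robot.hold(.1); f=fz()-f0; dw=d
                if f<6: ok=True; break
            print("search",ok,np.degrees(dw),f)
            if not ok: robot.servo_line([x,y,z+5],30,rv(w)); return False
    s=robot.observe(); print("end z",s["tcp_pos"].round(2),"f",round(fz()-f0,1),"w",round(s["grip_width"],3))
    grip(.5); robot.servo_line([x,y,300],200); print("t",robot.observe()["t"]); return True
E
python3 - <<'E'
from h import *
p,a=bar(np.array([424,178]),'white',0,"pep.png"); y=pick(p,a,0); insert(2,a,y)
bar(np.array(D[2][0]),'white',60)
E
```

```text
bar [426.  177.2] deg 73.5 size [20.5 56.6]
gripped w 0.215 dF [ 0.8 -0.8 -1.1] dp [ 0.06 -0.03 -0.06]
lifted w 0.216
end z [615.68  73.37 130.9 ] f 9.4 w 0.215
t 65.2667
bar [614.8  73.9] deg -55.3 size [56.2 20.3]
```

Pepper went straight home. Paprika and herbs are next.

```bash
python3 - <<'E'
from h import *
for xy,c,n in(((431,-82),'black',3),((428,-204),'white',4)):
    p,a=bar(np.array(xy),c,0,f"c{n}.png")
    y=pick(p,a,0)
    if robot.observe()["grip_width"]<.15: print("missed"); break
    if not insert(n,a,y): break
over((618,-20),z=380); shot("wrist","after.png")
E
```

```text
bar [429.7 -79. ] deg 22.5 size [19.4 54.8]
gripped w 0.214 dF [-0.4 -1.  -0.7] dp [ 0.03 -0.1  -0.05]
lifted w 0.213
end z [619.46 -21.87 131.  ] f 8.8 w 0.213
t 86.65
bar [ 447.5 -175.3] deg 8.8 size [19.9 48. ]
bar [ 451.2 -174.3] deg 9.3 size [20.2 56. ]
gripped w 0.213 dF [ 0.6 -2.  -0.4] dp [ 0.04 -0.16 -0.03]
lifted w 0.213
end z [ 622.71 -116.62  130.98] f 9.1 w 0.217
t 108.05
```

View pics/after.png

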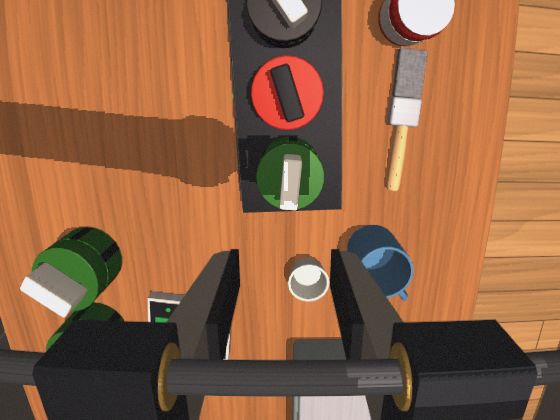

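The picture shows pepper (284,8), paprika (287,92) and herbs (291,175) all seated on the deck. The knocked herbs had been tracked and picked up where it landed. Now press start and hand in.

```bash
python3 - <<'E'
from h import *
press((419.5,-395)); robot.servo_line([419.5,-395,300],200)
for n,c in((2,'white'),(3,'black'),(4,'white')): bar(np.array(D[n][0]),c,60)
robot.hold(.5); print(robot.observe()["t"]); 
E
```

```text
key z 26.00000000000003 f 10.433739599339205 9.923756544160238 [ 419.58236906 -395.02444822   26.74405243]
bar [614.8  73.9] deg -55.3 size [56.1 20.1]
bar [619.  -21.5] deg 0.0 size [83.8 83.8]
bar [ 621.7 -115.2] deg 84.6 size [19.9 55.9]
124.75
```

```bash
python3 -c "
from h import *
print(robot.job_done())"
```

```text
the job is handed in; nothing more can be done
None
```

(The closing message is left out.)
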